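Pin the leaf of a drill jig to its body and clip the pin

ROBOT

A 7-joint arm with a two-finger parallel gripper is mounted at the origin on a cart in front of the work surface, level with it; the furniture and walls round the work are solid. World frame = base frame: x ahead of the robot, y to its left, z up, the work surface at z = 0. Lengths are in m, angles in rad, forces in N, time in s.
With the tool pointing down it reaches from about 0.425 to 0.875 m from the base axis. Payload 8.4 kg.
Tool frame: the origin (TCP) lies on the centre line of the jaws, within the pads' length; the fingertips stand tip_reach ahead of it and the grasp point (between the pads) lies 8 mm behind it (tip_reach is the distance from the TCP to the fingertips, in m); z points along the fingers, y is the direction in which the jaws open and shut (so a half turn about z gives the same grasp; the last joint's range is limited). The gripper opens to 85 mm and grips with 20 to 120 N. Pads are 22 mm wide; open, the fingers measure 114 mm over their backs; the gripper's body (76 mm by 85 mm) begins 54 mm behind the grasp point. The pads swing forward as they close: fully open they stand 13 mm farther back than shut.
Start: joints at [1.216, 0.333, 0.04, 1.465, -0.013, 1.343, -0.059], TCP at [0.164, -0.629, 0.242] pointing down, gripper open.
Joint ranges: [-2.58, 2.58], [-0.38, 2.09], [-1.3, 1.39], [0.25, 2.4], [-1.5, 4.64], [0.08, 2.09], [-2.65, 2.65]. Speed limits (rad/s): [2.22, 2.22, 2.79, 2.79, 3.14, 3.14, 3.14].

INTERFACE

Orientations are given as [roll, pitch, yaw] about the fixed x, y, z axes, in that order (R = Rz(yaw) Ry(pitch) Rx(roll)).
In Python, from rig import * gives the robot as it stands.
- The arm moves only by the shell command python3 -m jog 'ROWS' [FORCE]. ROWS is JSON, one flat list of numbers, 7 for each row, row after row: the shift along the tool's x, y, z in mm, then the turn, a rotation vector about the tool's x, y, z in degrees, then the closure, from -1 (fully open) to 1 (shut), so that 0 is half open. In form: [tx, ty, tz, rx, ry, rz, gripper, tx, ty, tz, rx, ry, rz, gripper, ...]. A call has 1 to 12 rows; each row is the pose to reach, as a shift and turn from the pose commanded when the call began, along the tool's axes at that moment; what a row does not reach only later rows make up. A row lasts 1/12 s, in which the tool goes at most 41.7 mm and 7.16 degrees, less where a joint would pass 70% of its speed; a pose out of reach is approached as far as the arm can. A call with a gripper value outside its range is refused whole. The fingers move at their own pace and stop on an object; FORCE is the grip in N (left out, the last holds). Time passes only in rows, so rows that repeat a pose let the fingers close. It gives the time, the measured TCP pose, the force and the opening at its end, in the units of the state.
- get_state(): the state, without advancing time (a new reading comes with each control period).
- get_image(name): name is "scene" or "top" or "wrist"; returns a dict with "pixels" (400x640x3 uint8, red, green, blue), "K" (3x3 intrinsics, pixels), "T" (4x4, takes a point from camera to world coordinates). Camera axes: x right, y down, z forward; pixel columns grow to the right and rows downward; lengths in m; the calibration is good to about 2 mm. The wrist camera is an equidistant fisheye: a pixel r from the principal point sees the ray r / f radians off the axis. A picture is of the moment at which its call begins. There is no depth.
- sign_off(): hands the job in, once; it reports no verdict.
The state is a dict: "clock": time; "joint_pos": joint angles; "joint_vel": joint speeds; "tau": joint torques, N m; "ee_pos": TCP position; "tool_rot": TCP orientation; "contact_force": force on the tool from outside, world axes, zero at the start; "ft_torque": the same for the moment, N m; "grip_width": finger opening in m.
Only numpy, scipy, OpenCV 4.12 (cv2) and the standard library are available. Lean on these libraries where they do the work, as an engineer would, in place of code of your own. Each camera call takes 0.05 s, during which the arm holds its last target.

TASK

Hinge the blue leaf to the grey drill jig: slide the leaf back between its rails until it stops against the two steel ears, then push the brass hinge pin through all three knuckles until its head sits against the ear. Last, push the red retaining clip into the groove at the pin's far end until it snaps fully home, and leave the other things on the bench where they are.

Things in the scene. Friction and masses are not known exactly. Their poses are not given: they have to be found in the camera images.
- jig: Drill jig body, fixed: grey plate 12 mm thick, spanning own x -134 to +40, y -68 to +136 mm. Origin on the worktop (z 0) below the hinge bore axis, midway between the ears. Own x: the way the leaf slides home (roughly away from the robot); y: along the bores towards the pin's head (roughly left); z up. Bed before the ears: x -126 to -17, top z 20 mm, side rails to z 27 mm at y +-26.5 to 33 mm.
- bore_axis (a point): Centre of the bore axis between the two steel ears: jig (0, 0, 36 mm), axes as the jig's. Bores 14 mm, along y. Ears: jig x -15 to +15 mm, top at z 54 mm, at y +17 to +35 mm (by the pin's head) and y -39 to -17 mm.
- pin_seat (a point): Where the inner face of the pin's head must come to rest, on the outer face of the near ear: jig (0, 35, 35 mm), axes as the jig's. From there an aluminium trough runs to y +130 mm (walls to z 29 mm, x +-19.5 mm), in which the head slides.
- leaf_lip (a point): Centre of the front face of the blue leaf's upright lip, the face to push: 50 mm wide, z 22 to 44 mm. It lies 77 mm before (-x of) the leaf's bore. Leaf: loose, 0.2 to 0.42 kg, 10 mm plate lying on the bed between the rails with 1.5 mm play each side. It starts 20 to 40 mm short of home and slides along the jig's +x until its plate stops on the ears. Axes as the jig's.
- leaf_knuckle (a point): Centre of the 14 mm bore in the leaf's knuckle (30 mm wide block, fits between the ears with 2 mm play each side). It coincides with bore_axis when the leaf is home.
- pin_head (a point): Centre of the outer (+y) face of the brass pin's head, the face to push: 26 mm across, z 22 to 48 mm. Pin: loose, 0.08 to 0.17 kg, lying along the jig's y with its tapered nose started in the near ear; shaft 12 mm thick, 92.5 mm long, head 10 mm thick. It must travel 75 to 83 mm in the jig's -y and slides freely (a few N).
- pin_flange (a point): Centre of the inner face of the pin's head, 10 mm towards the nose from pin_head; it must come to rest at pin_seat.
- pin_groove (a point): Centre of the dark groove near the pin's nose (8 mm diameter, 8 mm wide at its floor), 79.5 mm from the head's inner face; just outside the far ear when the pin is home.
- clip_pad (a point): Centre of the push pad on the back (-x face) of the red retaining clip: pad 16 mm wide (along y), from z 31 to 57 mm, centre at z 44 mm. It lies 17 mm behind (-x of) and 3 mm to the -y side of the clip's mouth. Axes as the jig's.
- clip_mouth (a point): Centre of the clip's mouth, open to the jig's +x, in the plane jig y = -44.5 mm, z 35 mm. Coincides with pin_groove when the clip is seated. Two sprung jaws snap over the groove in the last 8 mm: about 5 to 12 N.
- clip (a joint): Slide of the clip along the jig's +x, m: 0 parked, starts 0 to 0.012; 0.045 puts the mouth on the bore axis; end stop at 0.047. Friction about 1.5 N.
- collet: Bystander: steel collet 28 mm across, 36 mm tall, standing on the jig's plate, to the left of the leaf rails. Origin at the centre of its underside.
- coupling: Bystander: steel coupling with a red nut, 31x28x56 mm, standing on the worktop to the right. Origin at the centre of its underside.
- setting_ring: Bystander: steel ring 45 mm across, 12 mm tall, lying on the worktop to the left. Origin at the centre of its underside.
- pin: The brass hinge pin (see pin_head). Origin on its axis at the head's inner face (same point as pin_flange).
- leaf: The blue leaf (see leaf_lip). Origin on its underside, 16 mm below the bore centre.

How it is judged:
By the outcome, as a careful person would: the job done as asked, in the order asked, and still so for the second after the job is handed in, with the robot touching nothing.
It also fails if it takes over 48 s, if anything falls off the work surface, if the arm or the gripper's body presses on something with over 40 N, if the wrist force passes 120 N, or if a joint passes its speed limit or range.

## Working session

There is one attempt and no reset: what is moved stays moved. The work goes in short steps, Python scripts to look and compute and a shell command to move; the robot and the scene stay as the last step left them, time stands still between calls to the robot, and variables do not carry over. Pictures are saved under pics/ and viewed, and the job is handed in when it is done.

```bash
mkdir -p pics; ls; python3 - <<'E'
from rig import *
import cv2
s=get_state(); print({k:s[k] for k in s})
for n in ["scene","top","wrist"]:
    im=get_image(n); cv2.imwrite(f"pics/{n}0.png",im["pixels"][:,:,::-1]); print(n,im["K"],im["T"])
    import numpy as np; np.savez(f"pics/{n}0.npz",**im)
E
```

```text
pics
{'clock': 0.0, 'joint_pos': array([ 1.21579478,  0.33388297,  0.03990688,  1.46629305, -0.01339235,
        1.34329413, -0.05848723]), 'joint_vel': array([ 1.13756810e-03,  1.80383498e-03, -7.59314599e-04,  2.83250050e-04,
        5.79696945e-04, -5.82580678e-06,  9.21214258e-04]), 'tau': array([-2.29704037e-04, -6.58550406e+01,  1.36537604e+00, -4.05558443e+01,
        1.68949255e-02,  1.25471354e-02,  4.61683931e-05]), 'ee_pos': array([ 0.16430143, -0.62843136,  0.24142911]), 'tool_rot': array([-3.13998628e+00,  1.26696476e-04,  2.55767378e-01]), 'contact_force': array([-0.25811763, -0.00207521,  0.20506559]), 'ft_torque': array([-0.03224642, -0.00731929, -0.02965727]), 'grip_width': 0.08522346492037974}
scene [[392.68944814   0.         313.96459296]
 [  0.         392.68944814 200.72225739]
 [  0.           0.           1.        ]] [[-0.43984691 -0.67047839  0.59748927  0.04304643]
 [-0.89801655  0.32091417 -0.30096572  0.28759326]
 [ 0.01004824 -0.6689341  -0.7432538   0.70106617]
 [ 0.          0.          0.          1.        ]]
top [[439.53308443   0.         324.41473058]
 [  0.         439.53308443 195.10410428]
 [  0.           0.           1.        ]] [[ 2.63681444e-04 -9.90491037e-01  1.37577021e-01  3.77933107e-01]
 [-9.99933729e-01 -1.84459655e-03 -1.13637610e-02  4.17232488e-02]
 [ 1.15094775e-02 -1.37564907e-01 -9.90425882e-01  1.22121870e+00]
 [ 0.00000000e+00  0.00000000e+00  0.00000000e+00  1.00000000e+00]]
wrist [[309.70691629   0.         319.87025289]
 [  0.         309.70691629 194.98582691]
 [  0.           0.           1.        ]] [[ 0.25209947 -0.93268987 -0.25794468  0.22820345]
 [-0.96770052 -0.24332187 -0.06595578 -0.61084696]
 [-0.0012473   0.26624062 -0.96390579  0.37400258]
 [ 0.          0.          0.          1.        ]]
```

View pics/scene0.png

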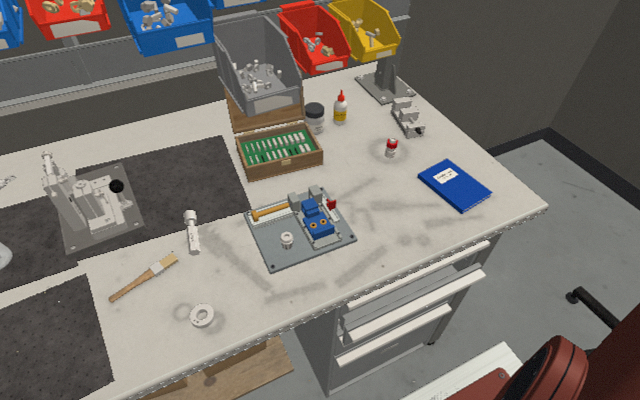

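View pics/top0.png

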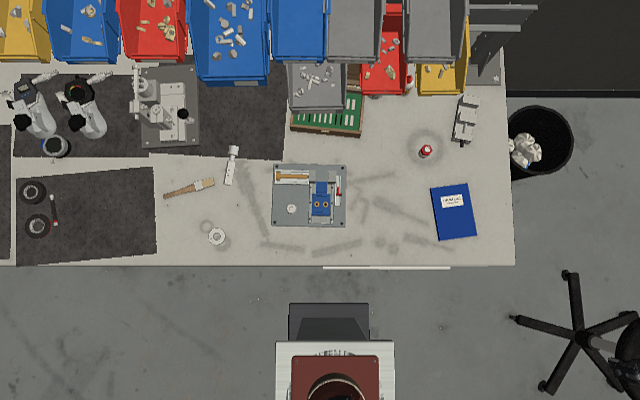

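```bash
python3 - <<'E'
import cv2
a=cv2.imread("pics/scene0.png"); cv2.imwrite("pics/s0z.png",cv2.resize(a[170:280,230:370],None,fx=5.5,fy=5.4,interpolation=cv2.INTER_CUBIC))
a=cv2.imread("pics/top0.png"); cv2.imwrite("pics/t0z.png",cv2.resize(a[155:235,262:357],None,fx=8,fy=7.5,interpolation=cv2.INTER_CUBIC))
E
```

```text
(no output)
```

View pics/s0z.png

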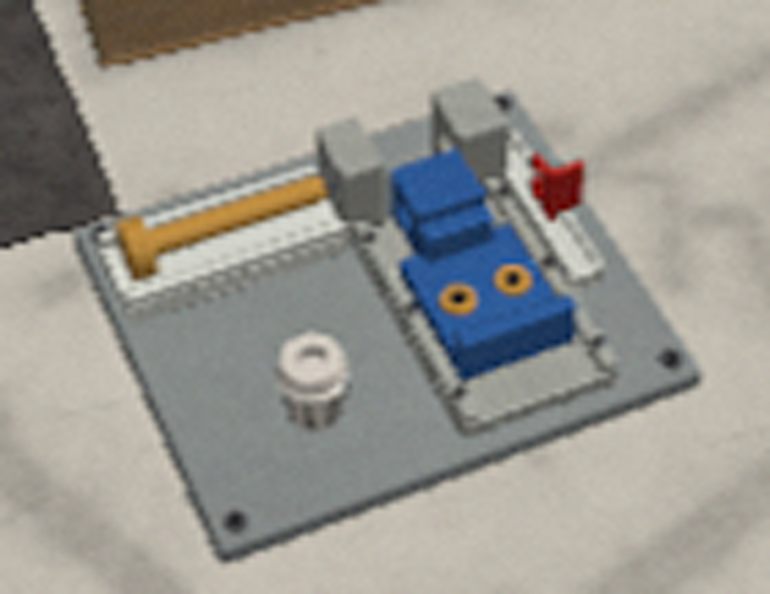

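View pics/t0z.png

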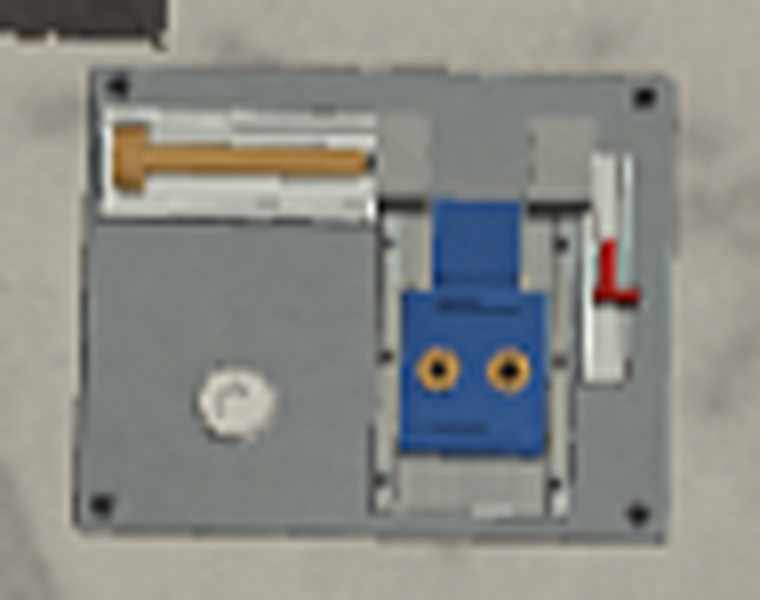

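View pics/wrist0.png

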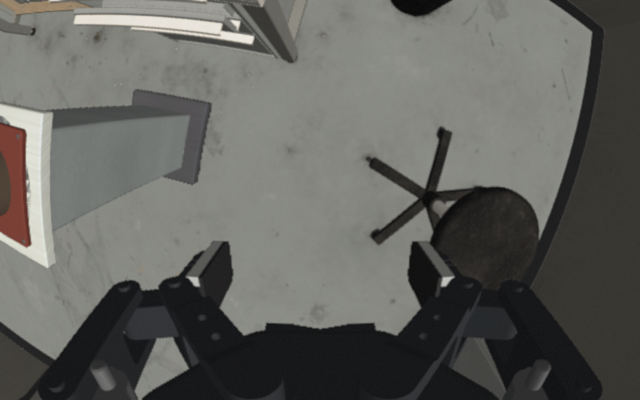

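```bash
cat > h.py <<'E'
import numpy as np, cv2
from scipy.spatial.transform import Rotation as R
def ray(im,uv,fish=False):
    K,T=im["K"],im["T"]; uv=np.atleast_2d(np.float64(uv))
    x=(uv[:,0]-K[0,2])/K[0,0]; y=(uv[:,1]-K[1,2])/K[1,1]
    if fish:
        r=np.hypot(x,y)+1e-12; d=np.c_[np.sin(r)*x/r,np.sin(r)*y/r,np.cos(r)]
    else: d=np.c_[x,y,np.ones_like(x)]
    d=d/np.linalg.norm(d,axis=1)[:,None]
    return T[:3,3],d@T[:3,:3].T
def onz(im,uv,z,fish=False):
    o,d=ray(im,uv,fish); return o+d*((z-o[2])/d[:,2])[:,None]
def proj(im,P,fish=False):
    K,T=im["K"],im["T"]; p=(np.atleast_2d(P)-T[:3,3])@T[:3,:3]
    if fish:
        th=np.arctan2(np.hypot(p[:,0],p[:,1]),p[:,2]); n=np.hypot(p[:,0],p[:,1])
        x,y=th*p[:,0]/n,th*p[:,1]/n
    else: x,y=p[:,0]/p[:,2],p[:,1]/p[:,2]
    return np.c_[x*K[0,0]+K[0,2],y*K[1,1]+K[1,2]]
def fitjig(W,J):
    W=W[:,:2];J=J[:,:2]; a=W-W.mean(0); b=J-J.mean(0)
    th=np.arctan2((b[:,0]*a[:,1]-b[:,1]*a[:,0]).sum(),(b*a).sum())
    Rm=np.array([[np.cos(th),-np.sin(th)],[np.sin(th),np.cos(th)]])
    t=W.mean(0)-Rm@J.mean(0); return th,t,(W-(J@Rm.T+t))
E
python3 - <<'E'
from h import *
im=dict(np.load("pics/top0.npz")); sc=dict(np.load("pics/scene0.npz"))
c=np.array([[92,68],[678,78],[665,538],[76,527]])/[8,7.5]+[262-.5,155-.5]
W=onz(im,c,.012)
J=np.array([[40,136],[40,-68],[-134,-68],[-134,136]])/1000
th,t,r=fitjig(W,J); print(W,np.degrees(th),t,r*1000)
c2=np.array([[78,232],[512,95],[700,380],[222,552]])/[5.5,5.4]+[230-.5,170-.5]
W=onz(sc,c2,.012);th,t,r=fitjig(W,J); print(W,np.degrees(th),t,r*1000)
E
```

```text
[[ 0.63484519  0.17193865  0.012     ]
 [ 0.63158673 -0.03340518  0.012     ]
 [ 0.45951126 -0.02779873  0.012     ]
 [ 0.46333043  0.17462601  0.012     ]] -1.1568074001015858 [0.59362241 0.03639824] [[-1.51472785  0.37567117]
 [-0.65469185 -1.00973729]
 [ 1.23437458  1.08387515]
 [ 0.93504511 -0.44980903]]
[[ 0.63404127  0.16992341  0.012     ]
 [ 0.62803977 -0.03006267  0.012     ]
 [ 0.4542637  -0.02494646  0.012     ]
 [ 0.46163325  0.17444507  0.012     ]] -1.7803267933965714 [0.59041551 0.03689608] [[-0.58012584 -1.66431128]
 [-0.24384251  2.25113549]
 [-0.1038971   1.96158557]
 [ 0.92786546 -2.54840977]]
```

```bash
python3 -m jog '[120,-60,-8,0,0,6,1, 225,-126,-8,0,0,12,1, 225,-126,-8,0,0,16,1, 225,-126,-8,0,0,16,1, 225,-126,-8,0,0,16,1, 225,-126,-8,0,0,16,1, 385,-342,-8,0,0,16,1, 385,-342,-8,0,0,16,1, 385,-342,-8,0,0,16,1, 385,-342,-8,0,0,16,1, 385,-342,-8,0,0,16,1, 385,-342,-8,0,0,16,1]' 60
```

```text
clock: 1.15
ee_pos: [0.4405, -0.2227, 0.2503]
tool_rot: [3.141, 0.0, -0.024]
contact_force: [1.2, -0.5, 1.0]
grip_width: -0.0003
```

```bash
python3 -m jog '[-10,-240,20,0,0,0,1,-10,-240,20,0,0,0,1,-10,-240,20,0,0,0,1,-10,-240,20,0,0,0,1,-10,-240,20,0,0,0,1,-10,-240,20,0,0,0,1,-10,-240,20,0,0,0,1,-10,-240,20,0,0,0,1,-10,-240,20,0,0,0,1,-10,-240,20,0,0,0,1]'
python3 - <<'E'
from rig import *
from h import *
im=get_image("wrist"); cv2.imwrite("pics/w1.png",im["pixels"][:,:,::-1]); np.savez("pics/w1.npz",**im)
print(im["T"],get_state()["ee_pos"])
E
```

```text
clock: 1.98
ee_pos: [0.436, 0.0141, 0.2302]
tool_rot: [3.141, 0.0, -0.025]
contact_force: [0.6, -0.6, 0.2]
grip_width: -0.0002
[[-2.63456894e-02 -9.63561406e-01 -2.66186628e-01  5.01996594e-01]
 [-9.99652677e-01  2.55692348e-02  6.38278154e-03  1.33065968e-02]
 [ 6.55986421e-04  2.66262334e-01 -9.63900378e-01  3.62719465e-01]
 [ 0.00000000e+00  0.00000000e+00  0.00000000e+00  1.00000000e+00]] [0.43605215 0.01411499 0.23025326]
```

View pics/w1.png

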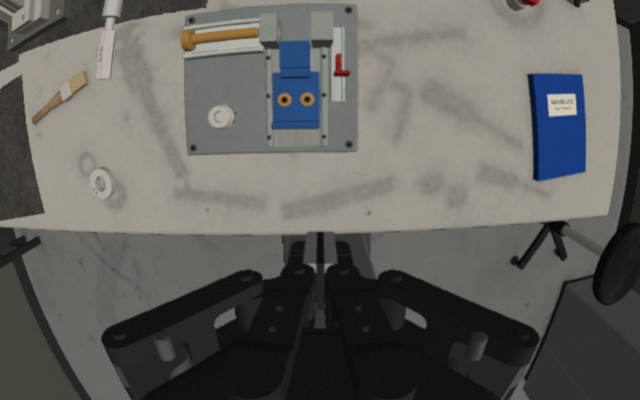

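```bash
python3 -m jog '[55,-30,60,0,0,0,1,55,-30,60,0,0,0,1,55,-30,60,0,0,0,1,55,-30,60,0,0,0,1,55,-30,60,0,0,0,1]'
python3 - <<'E'
from rig import *
from h import *
im=get_image("wrist"); cv2.imwrite("pics/w2.png",im["pixels"][:,:,::-1]); np.savez("pics/w2.npz",**im)
cv2.imwrite("pics/w2z.png",cv2.resize(im["pixels"][:260,130:450,::-1],None,fx=2.5,fy=2.3,interpolation=cv2.INTER_CUBIC))
print(get_state()["ee_pos"])
E
```

```text
clock: 2.45
ee_pos: [0.4914, 0.0433, 0.1703]
tool_rot: [-3.141, 0.001, -0.024]
contact_force: [0.3, -0.3, 0.4]
grip_width: -0.0
[0.49162958 0.04316521 0.17113761]
```

View pics/w2z.png

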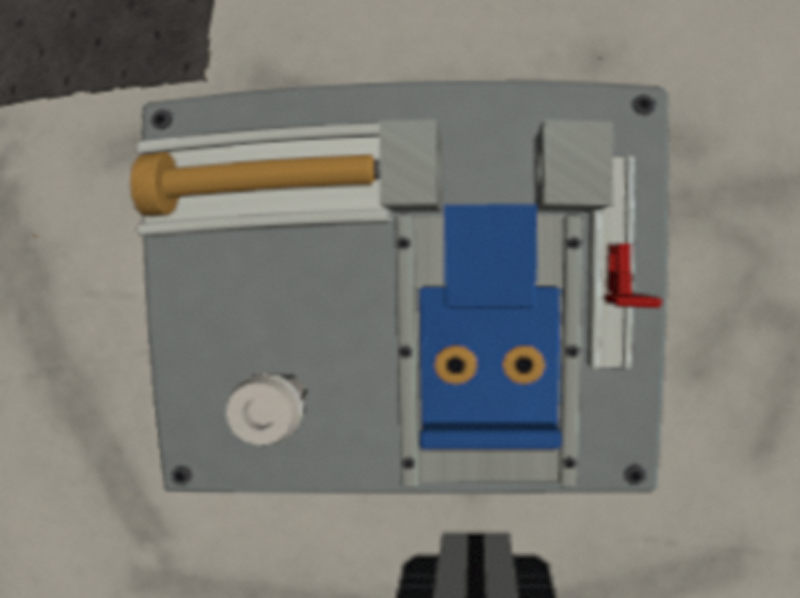

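```bash
python3 - <<'E'
from h import *
im=dict(np.load("pics/w2.npz"))
px=lambda p:(np.atleast_2d(np.float64(p))+.5)/[2.5,2.3]-.5+[130,0]
J=np.array([[40,136],[40,-68],[-134,-68],[-134,136]])/1000
W=onz(im,px([[143,100],[667,87],[655,491],[165,490]]),.012,True)
th,t,r=fitjig(W,J);print(np.degrees(th),t,(r*1000).round(1))
E_=onz(im,px([[381,121],[437,119],[437,207],[543,122],[612,122],[612,207]]),.054,True)
JE=np.array([[15,35],[15,17],[-15,17],[15,-17],[15,-39],[-15,-39]])/1000
print(*[ (np.degrees(a),b,(c*1000).round(1)) for a,b,c in [fitjig(E_,JE)]])
th,t,_=fitjig(np.r_[W[:,:2],E_[:,:2]],np.r_[J,JE]);print(np.degrees(th),t)
Rm=np.array([[np.cos(th),-np.sin(th)],[np.sin(th),np.cos(th)]])
def j(p,z): return ((onz(im,px(p),z,True)[:,:2]-t)@Rm*1000).round(1)
print("lip top edges z44",j([[420,447],[560,447],[420,425],[560,424]],.044))
print("knuckle front", j([[445,205],[535,205]],.052), j([[445,205],[535,205]],.045))
print("pin head outer z48 top / z36",j([[133,180]],.036),j([[145,152],[170,152]],.048))
print("clip",j([[622,245],[660,301],[615,305],[630,293]],.057))
print("collet",j([[262,410]],.048))
np.savez("jig.npz",th=th,t=t)
E
```

```text
-1.4392759429691864 [0.59147747 0.03656867] [[ 0.3 -0.3]
 [-0.5  0.6]
 [ 0.2  0.4]
 [-0.  -0.8]]
(np.float64(-1.3678438821622398), array([0.59058879, 0.0368413 ]), array([[ 0.3, -0.4],
       [ 0.5, -0.2],
       [-0.8, -0.1],
       [-0.4,  0.3],
       [ 0.5,  0.1],
       [-0.1,  0.2]]))
-1.4667806873254536 [0.59094213 0.03672846]
lip top edges z44 [[-104.4   24. ]
 [-104.4  -24.6]
 [ -95.9   23.9]
 [ -95.5  -24.4]]
knuckle front [[-15.4  14.5]
 [-15.2 -14.2]] [[-14.9  14.8]
 [-14.7 -14.7]]
pin head outer z48 top / z36 [[  2.2 128.5]] [[ 10.9 118.3]
 [  9.8 108.7]]
clip [[-28.7 -41.6]
 [-47.9 -54.5]
 [-49.8 -39.7]
 [-45.4 -44.5]]
collet [[-88.9  78.5]]
```

```bash
cat > w.py <<'E'
from rig import *
from h import *
def where():
    d=np.load("jig.npz"); th,t=float(d["th"]),d["t"]; th=np.radians(-1.43); t=np.array([.5910,.0367])
    Rm=np.array([[np.cos(th),-np.sin(th)],[np.sin(th),np.cos(th)]]); s=get_state()
    return np.r_[Rm.T@(s["ee_pos"][:2]-t)*1000,s["ee_pos"][2]*1000].round(1), np.degrees(s["tool_rot"]).round(2), s["contact_force"].round(1)
if __name__=="__main__": print(where())
E
python3 w.py
```

```text
(array([-99.5,   4. , 171.1]), array([ 1.7998e+02, -3.0000e-02, -1.4200e+00]), array([ 0.5, -0.4,  0.5]))
```

```bash
python3 -m jog '[-32,4,20,0,0,0,1,-32,4,60,0,0,0,1,-32,4,90,0,0,0,1,-32,4,110,0,0,0,1,-32,4,120,0,0,0,1,-32,4,129,0,0,0,1,-32,4,129,0,0,0,1,-32,4,129,0,0,0,1]'
python3 - <<'E'
from w import *
print(where())
for n in("wrist","scene"):
    im=get_image(n); a=im["pixels"][:,:,::-1]
    a=a[:300,130:450] if n=="wrist" else cv2.resize(a[160:280,220:380],None,fx=4,fy=4)
    cv2.imwrite(f"pics/{n}3.png",cv2.resize(a,None,fx=2,fy=2) if n=="wrist" else a)
E
```

```text
clock: 3.17
ee_pos: [0.4604, 0.0407, 0.0424]
tool_rot: [3.141, -0.001, -0.024]
contact_force: [0.2, -0.2, -0.4]
grip_width: 0.0002
(array([-130.7,    0.8,   42.4]), array([ 1.7999e+02, -8.0000e-02, -1.3700e+00]), array([ 0.2, -0.2, -0.4]))
```

View pics/wrist3.png

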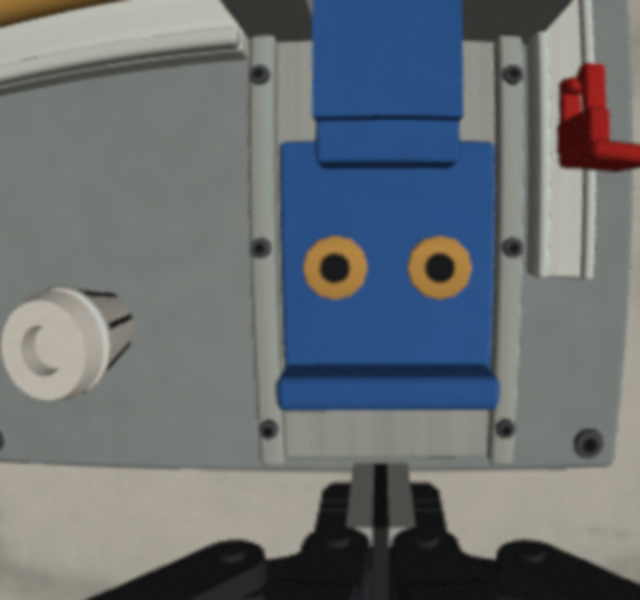

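View pics/scene3.png

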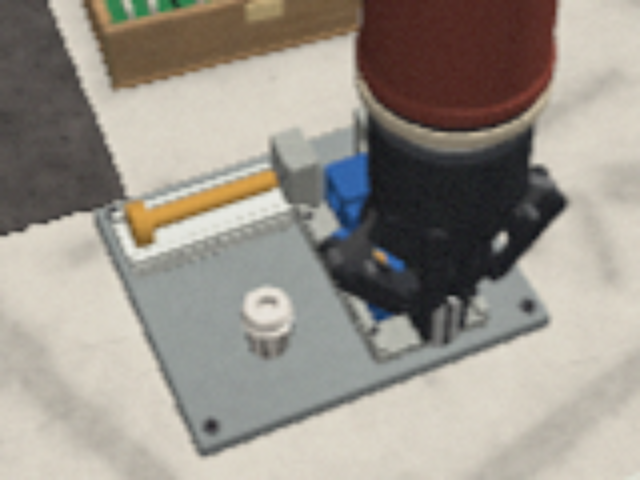

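```bash
python3 -m jog '[6,0,1,0,0,0,1,12,0,1,0,0,0,1,15,0,1,0,0,0,1,18,0,1,0,0,0,1,21,0,1,0,0,0,1,24,0,1,0,0,0,1,27,0,1,0,0,0,1,30,0,1,0,0,0,1,33,0,1,0,0,0,1,36,0,1,0,0,0,1,39,0,1,0,0,0,1,41,0,1,0,0,0,1]'; python3 w.py
```

```text
clock: 4.27
ee_pos: [0.501, 0.0399, 0.0403]
tool_rot: [-3.141, -0.0, -0.024]
contact_force: [-1.6, 0.6, -0.3]
grip_width: -0.0001
(array([-90. ,   0.9,  40.3]), array([-1.7999e+02, -1.0000e-02, -1.3500e+00]), array([-1.6,  0.6, -0.3]))
```

```bash
python3 -m jog '[1,0,0,0,0,0,1,2,0,0,0,0,0,1,3,0,0,0,0,0,1,3,0,0,0,0,0,1]'; python3 w.py;python3 -m jog '[1,0,0,0,0,0,1,1,0,0,0,0,0,1]';python3 w.py
```

```text
clock: 4.6
ee_pos: [0.5038, 0.0398, 0.0404]
tool_rot: [-3.142, -0.0, -0.024]
contact_force: [-1.6, 0.9, -0.3]
grip_width: -0.0002
(array([-87.3,   0.9,  40.4]), array([-1.80e+02, -1.00e-02, -1.35e+00]), array([-1.6,  0.9, -0.3]))
clock: 4.77
ee_pos: [0.5047, 0.0398, 0.0404]
tool_rot: [-3.142, -0.0, -0.023]
contact_force: [-1.1, 0.4, -0.2]
grip_width: 0.0001
(array([-86.4,   0.9,  40.4]), array([-1.80e+02, -1.00e-02, -1.35e+00]), array([-1.1,  0.4, -0.2]))
```

```bash
python3 -m jog '[1,0,0,0,0,0,1,2,0,0,0,0,0,1,2,0,0,0,0,0,1]'; python3 -m jog '[1,0,0,0,0,0,1,2,0,0,0,0,0,1,2,0,0,0,0,0,1]';python3 w.py
python3 - <<'E'
from w import *
im=get_image("wrist");np.savez("pics/w4.npz",**im)
cv2.imwrite("pics/w4.png",cv2.resize(im["pixels"][:300,130:450,::-1],None,fx=2,fy=2))
E
```

```text
clock: 5.02
ee_pos: [0.5055, 0.0397, 0.0401]
tool_rot: [3.141, 0.002, -0.023]
contact_force: [-6.7, -0.1, 3.9]
grip_width: 0.0002
clock: 5.27
ee_pos: [0.5057, 0.0397, 0.0398]
tool_rot: [3.14, 0.006, -0.023]
contact_force: [-14.4, -0.1, 10.4]
grip_width: 0.0003
(array([-85.4,   0.9,  39.8]), array([179.93,   0.35,  -1.33]), array([-14.4,  -0.1,  10.4]))
```

View pics/w4.png

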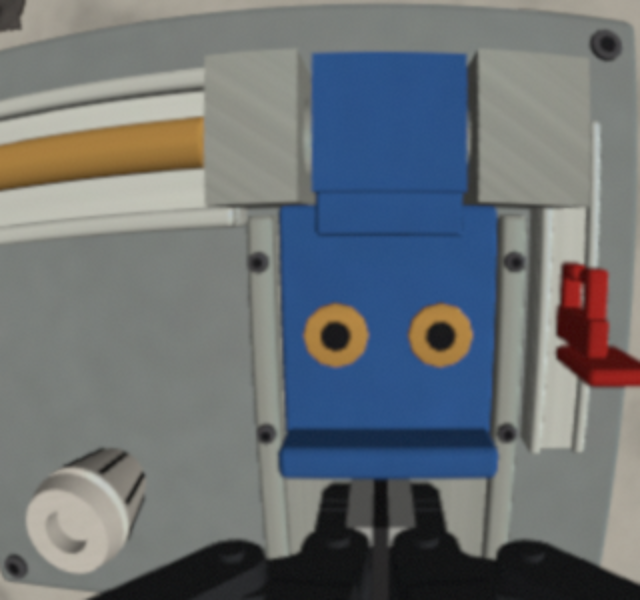

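```bash
python3 -m jog '[-8,0,-1,0,0,0,1,-16,0,-2,0,0,0,1,-16,0,-35,0,0,0,1,-16,0,-70,0,0,0,1,-16,0,-70,0,0,0,1,-16,0,-70,0,0,0,1,-16,0,-70,0,0,0,1]'; python3 w.py
```

```text
clock: 5.9
ee_pos: [0.4925, 0.0399, 0.1104]
tool_rot: [3.141, -0.001, -0.024]
contact_force: [-0.2, -1.0, -0.3]
grip_width: -0.0001
(array([-98.5,   0.7, 110.4]), array([ 1.7998e+02, -6.0000e-02, -1.3600e+00]), array([-0.2, -1. , -0.3]))
```

```bash
python3 -m jog '[30,-40,0,0,0,0,1,60,-80,0,0,0,0,1,80,-110,0,0,0,0,1,99,-135,0,0,0,0,1,99,-154,0,0,0,0,1,99,-154,0,0,0,0,1,99,-154,0,0,0,0,1,99,-154,0,0,0,0,1]'
python3 - <<'E'
from w import *
print(where())
im=get_image("wrist");np.savez("pics/w5.npz",**im)
cv2.imwrite("pics/w5.png",im["pixels"][:,:,::-1])
im=get_image("scene");np.savez("pics/s5.npz",**im)
cv2.imwrite("pics/s5.png",cv2.resize(im["pixels"][160:280,220:380,::-1],None,fx=4,fy=4))
E
```

```text
clock: 6.57
ee_pos: [0.5944, 0.1907, 0.1091]
tool_rot: [3.14, 0.002, -0.024]
contact_force: [1.9, -0.6, 1.2]
grip_width: 0.0002
(array([ -0.4, 154. , 109.1]), array([ 1.7993e+02,  1.1000e-01, -1.3500e+00]), array([ 1.9, -0.6,  1.2]))
```

View pics/w5.png

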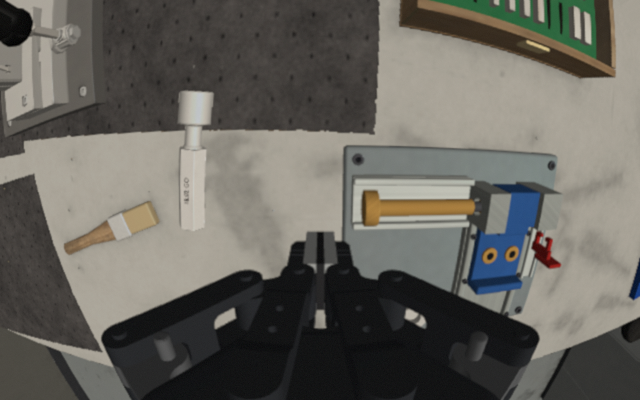

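View pics/s5.png

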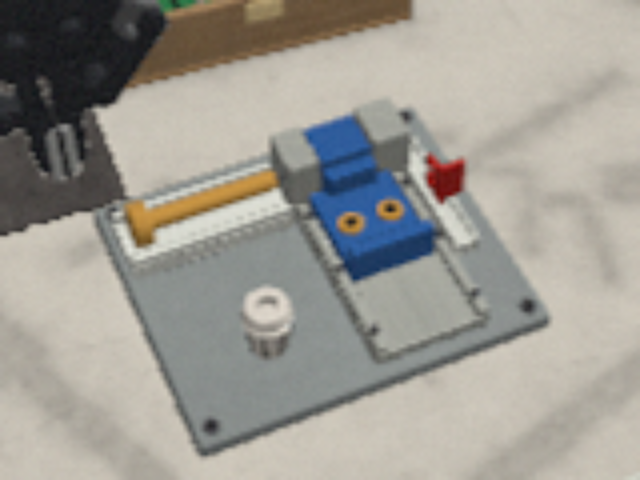

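```bash
python3 - <<'E'
from h import *
im=dict(np.load("pics/w5.npz"))
th=np.radians(-1.43);t=np.array([.591,.0367]);Rm=np.array([[np.cos(th),-np.sin(th)],[np.sin(th),np.cos(th)]])
a=im["pixels"].astype(int); m=(a[:,:,0]>120)&(a[:,:,0]-a[:,:,2]>70); m[:,:355]=0;m[:,483:]=0;m[:170]=0;m[240:]=0
ys,xs=np.where(m); print(xs.min(),xs.max(),ys.min(),ys.max())
h=ys[xs<375]; print("head rows",h.min(),h.max()); s=ys[(xs>400)]; print(s.min(),s.max())
for z in (.036,.048): print(z,((onz(im,[[xs.min(),207.5],[372,h.min()],[372,h.max()]],z,True)[:,:2]-t)@Rm*1000).round(1))
print(((onz(im,[[420,(s.min()+s.max())/2]],.042,True)[:,:2]-t)@Rm*1000).round(1))
E
```

```text
366 474 193 224
head rows 193 224
200 214
0.036 [[ -0.5 122.3]
 [ 10.1 118.5]
 [-12.9 117.4]]
0.048 [[  3.4 124.2]
 [ 13.4 120.7]
 [ -8.3 119.6]]
[[ 1.6 84.5]]
```

```bash
python3 -m jog '[0,0,25,0,0,0,1,0,0,45,0,0,0,1,0,0,58,0,0,0,1,0,0,66,0,0,0,1,0,0,66,0,0,0,1,0,0,66,0,0,0,1]'
python3 w.py; python3 -m jog '[0,6,0,0,0,0,1,0,10,0,0,0,0,1,0,14,0,0,0,0,1,0,18,0,0,0,0,1,0,21,0,0,0,0,1,0,24,0,0,0,0,1,0,27,0,0,0,0,1,0,30,0,0,0,0,1,0,33,0,0,0,0,1,0,36,0,0,0,0,1,0,39,0,0,0,0,1,0,42,0,0,0,0,1]'; python3 w.py
```

```text
clock: 7.17
ee_pos: [0.5953, 0.1914, 0.0446]
tool_rot: [-3.142, 0.0, -0.024]
contact_force: [-0.0, 0.1, 0.6]
grip_width: -0.0001
(array([  0.4, 154.8,  44.6]), array([-180.  ,    0.  ,   -1.37]), array([-0. ,  0.1,  0.6]))
clock: 8.17
ee_pos: [0.5941, 0.1494, 0.0442]
tool_rot: [3.142, 0.0, -0.024]
contact_force: [0.4, 2.3, 1.0]
grip_width: 0.0001
(array([  0.3, 112.7,  44.2]), array([ 1.80e+02,  1.00e-02, -1.35e+00]), array([0.4, 2.3, 1. ]))
```

```bash
python3 -m jog '[0,3,0,0,0,0,1,0,6,0,0,0,0,1,0,9,0,0,0,0,1,0,12,0,0,0,0,1,0,15,0,0,0,0,1,0,18,0,0,0,0,1,0,21,0,0,0,0,1,0,24,0,0,0,0,1]'; python3 -m jog '[0,3,0,0,0,0,1,0,6,0,0,0,0,1,0,9,0,0,0,0,1,0,12,0,0,0,0,1]'; 
python3 - <<'E'
from w import *
print(where())
im=get_image("wrist");cv2.imwrite("pics/w6.png",im["pixels"][:,:,::-1])
E
```

```text
clock: 8.83
ee_pos: [0.5936, 0.1254, 0.0443]
tool_rot: [3.142, -0.0, -0.023]
contact_force: [-0.4, 1.3, 0.5]
grip_width: -0.0
clock: 9.17
ee_pos: [0.5934, 0.1135, 0.0444]
tool_rot: [-3.142, -0.0, -0.023]
contact_force: [1.0, 0.5, 0.6]
grip_width: -0.0002
(array([ 0.5, 76.8, 44.4]), array([-1.80e+02, -1.00e-02, -1.35e+00]), array([1. , 0.5, 0.6]))
```

View pics/w6.png

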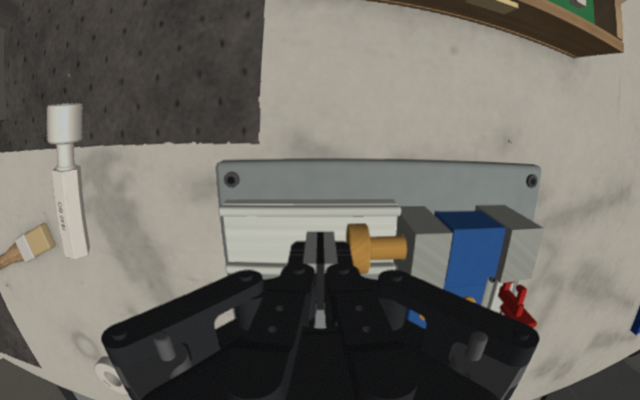

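```bash
python3 -m jog '[0,3,0,0,0,0,1,0,6,0,0,0,0,1,0,9,0,0,0,0,1,0,11,0,0,0,0,1]'; python3 -m jog '[0,2,0,0,0,0,1,0,4,0,0,0,0,1,0,4,0,0,0,0,1]'; python3 -m jog '[0,1,0,0,0,0,1,0,2,0,0,0,0,1,0,2,0,0,0,0,1]'; python3 w.py
```

```text
clock: 9.55
ee_pos: [0.5931, 0.1023, 0.0444]
tool_rot: [3.142, -0.0, -0.024]
contact_force: [0.8, 1.7, 1.4]
grip_width: -0.0002
clock: 9.8
ee_pos: [0.593, 0.0982, 0.0443]
tool_rot: [3.141, 0.0, -0.024]
contact_force: [0.2, 0.9, -0.4]
grip_width: -0.0001
clock: 10.05
ee_pos: [0.5929, 0.0966, 0.0443]
tool_rot: [3.142, 0.0, -0.024]
contact_force: [0.4, 0.5, 1.4]
grip_width: 0.0002
(array([ 0.4, 59.9, 44.3]), array([ 1.80e+02,  1.00e-02, -1.35e+00]), array([0.4, 0.5, 1.4]))
```

```bash
python3 -m jog '[0,1,0,0,0,0,1,0,2,0,0,0,0,1,0,2,0,0,0,0,1]'; python3 -m jog '[0,1,0,0,0,0,1,0,2,0,0,0,0,1,0,2,0,0,0,0,1]';  python3 - <<'E'
from w import *
print(where())
im=get_image("wrist");cv2.imwrite("pics/w7.png",cv2.resize(im["pixels"][150:350,200:600,::-1],None,fx=2,fy=2))
E
```

```text
clock: 10.3
ee_pos: [0.5929, 0.095, 0.0443]
tool_rot: [-3.141, -0.0, -0.023]
contact_force: [0.5, 0.7, -0.3]
grip_width: -0.0001
clock: 10.55
ee_pos: [0.5928, 0.0947, 0.0444]
tool_rot: [-3.139, -0.0, -0.022]
contact_force: [-0.0, 7.6, -1.7]
grip_width: -0.0001
(array([ 0.4, 58.1, 44.4]), array([-1.7986e+02, -2.0000e-02, -1.2700e+00]), array([-0. ,  7.6, -1.7]))
```

View pics/w7.png

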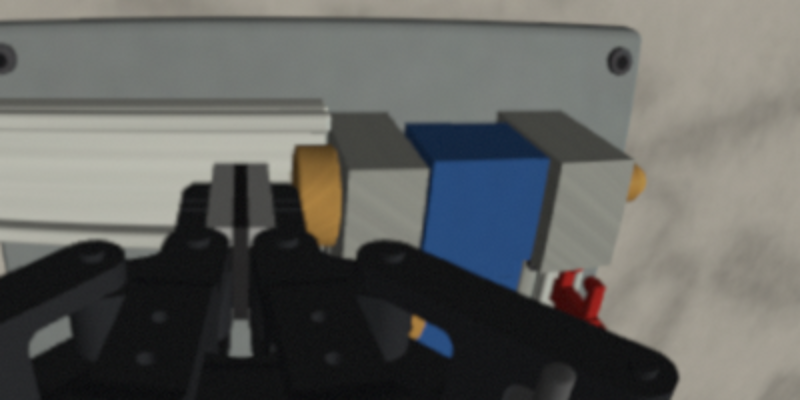

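```bash
python3 -m jog '[0,1,0,0,0,0,1,0,2,0,0,0,0,1,0,2,0,0,0,0,1]'; python3 w.py; python3 -m jog '[0,-8,0,0,0,0,1,0,-20,0,0,0,0,1,0,-25,-30,0,0,0,1,0,-25,-70,0,0,0,1,0,-25,-75,0,0,0,1,0,-25,-75,0,0,0,1,0,-25,-75,0,0,0,1]'; python3 - <<'E'
from w import *
print(where())
im=get_image("wrist");cv2.imwrite("pics/w8.png",cv2.resize(im["pixels"][100:350,200:600,::-1],None,fx=2,fy=2))
E
```

```text
clock: 10.85
ee_pos: [0.5928, 0.0946, 0.0445]
tool_rot: [-3.137, -0.001, -0.021]
contact_force: [2.2, 11.9, -2.4]
grip_width: 0.0
(array([ 0.3, 57.9, 44.5]), array([-1.7974e+02, -5.0000e-02, -1.1900e+00]), array([ 2.2, 11.9, -2.4]))
clock: 11.43
ee_pos: [0.5936, 0.1157, 0.1196]
tool_rot: [3.141, -0.001, -0.024]
contact_force: [-0.1, -0.6, -1.1]
grip_width: -0.0003
(array([  0.6,  79. , 119.6]), array([ 1.7996e+02, -5.0000e-02, -1.3600e+00]), array([-0.1, -0.6, -1.1]))
```

View pics/w8.png

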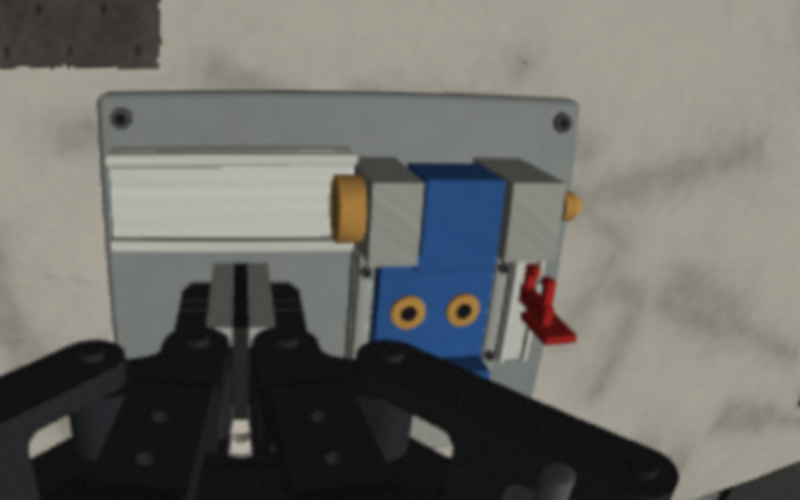

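```bash
python3 -m jog '[-22,33,0,0,0,0,1,-44,66,0,0,0,0,1,-66,99,0,0,0,0,1,-88,132,0,0,0,0,1,-88,132,0,0,0,0,1,-88,132,0,0,0,0,1,-88,132,0,0,0,0,1,-88,132,0,0,0,0,1]';  python3 - <<'E'
from w import *
print(where())
im=get_image("wrist");np.savez("pics/w9.npz",**im);cv2.imwrite("pics/w9.png",cv2.resize(im["pixels"][0:250,150:470,::-1],None,fx=2.4,fy=2.4))
E
```

```text
clock: 12.15
ee_pos: [0.5025, -0.013, 0.1189]
tool_rot: [-3.141, 0.001, -0.022]
contact_force: [-0.3, -0.4, 0.9]
grip_width: 0.0002
(array([-87.2, -51.9, 118.9]), array([-1.7996e+02,  3.0000e-02, -1.2700e+00]), array([-0.3, -0.4,  0.9]))
```

View pics/w9.png

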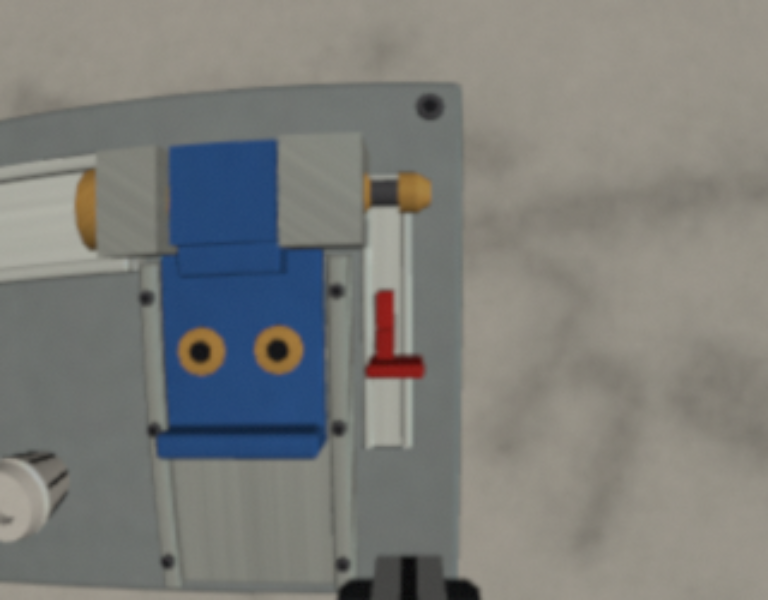

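```bash
python3 -m jog '[0,1,30,0,0,0,1,0,1,50,0,0,0,1,0,1,62,0,0,0,1,0,1,70,0,0,0,1,0,1,70,0,0,0,1,0,1,70,0,0,0,1]'; python3 w.py; python3 -m jog '[4,0,0,0,0,0,1,8,0,0,0,0,0,1,12,0,0,0,0,0,1,16,0,0,0,0,0,1,20,0,0,0,0,0,1,24,0,0,0,0,0,1,28,0,0,0,0,0,1,31,0,0,0,0,0,1,34,0,0,0,0,0,1]';  python3 - <<'E'
from w import *
print(where())
im=get_image("wrist");cv2.imwrite("pics/w10.png",cv2.resize(im["pixels"][0:250,150:470,::-1],None,fx=2.4,fy=2.4))
E
```

```text
clock: 12.7
ee_pos: [0.5026, -0.0146, 0.0495]
tool_rot: [-3.141, 0.0, -0.023]
contact_force: [0.4, 0.4, -0.3]
grip_width: 0.0002
(array([-87.1, -53.5,  49.5]), array([-1.7997e+02,  1.0000e-02, -1.3000e+00]), array([ 0.4,  0.4, -0.3]))
clock: 13.45
ee_pos: [0.5363, -0.0159, 0.0492]
tool_rot: [-3.142, 0.001, -0.023]
contact_force: [-2.3, 0.2, 2.3]
grip_width: -0.0001
(array([-53.4, -54. ,  49.2]), array([-1.80e+02,  4.00e-02, -1.35e+00]), array([-2.3,  0.2,  2.3]))
```

View pics/w10.png

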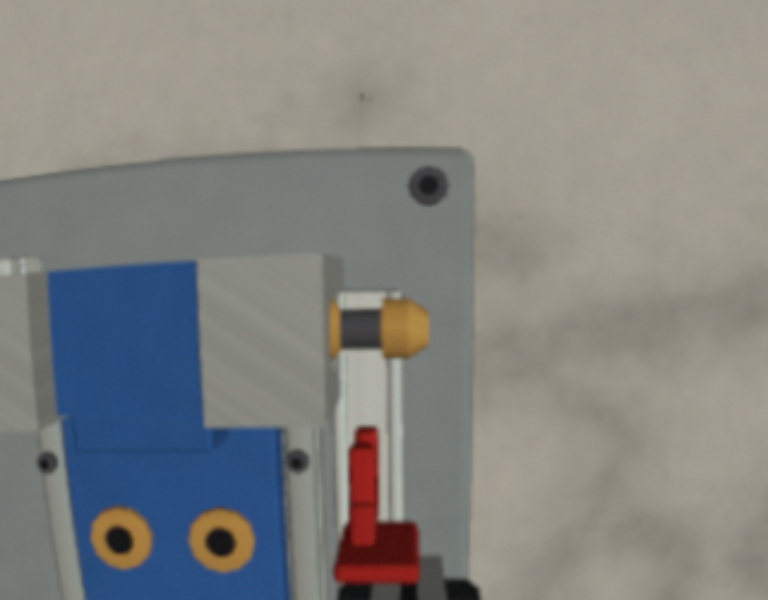

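```bash
python3 -m jog '[3,0,0,0,0,0,1,6,0,0,0,0,0,1,9,0,0,0,0,0,1,12,0,0,0,0,0,1,15,0,0,0,0,0,1,18,0,0,0,0,0,1]'; python3 w.py;  python3 -m jog '[2,0,0,0,0,0,1,4,0,0,0,0,0,1,6,0,0,0,0,0,1]';  python3 -m jog '[2,0,0,0,0,0,1,4,0,0,0,0,0,1]'; python3 w.py
```

```text
clock: 14.0
ee_pos: [0.5545, -0.0163, 0.0492]
tool_rot: [-3.141, 0.0, -0.023]
contact_force: [-1.4, 1.4, -1.6]
grip_width: 0.0001
(array([-35.2, -53.9,  49.2]), array([-1.7999e+02,  2.0000e-02, -1.3400e+00]), array([-1.4,  1.4, -1.6]))
clock: 14.25
ee_pos: [0.5599, -0.0165, 0.0492]
tool_rot: [3.142, 0.001, -0.023]
contact_force: [-3.1, 0.8, 1.5]
grip_width: 0.0003
clock: 14.42
ee_pos: [0.5646, -0.0166, 0.0493]
tool_rot: [-3.142, -0.0, -0.024]
contact_force: [-3.5, 1.1, 0.1]
grip_width: -0.0001
(array([-25.1, -54. ,  49.3]), array([-1.7999e+02, -2.0000e-02, -1.3500e+00]), array([-3.5,  1.1,  0.1]))
```

```bash
python3 -m jog '[1,0,0,0,0,0,1,2,0,0,0,0,0,1,2,0,0,0,0,0,1]'; python3 -m jog '[1,0,0,0,0,0,1,2,0,0,0,0,0,1,2,0,0,0,0,0,1]'; python3 - <<'E'
from w import *
print(where())
im=get_image("wrist");cv2.imwrite("pics/w11.png",cv2.resize(im["pixels"][0:250,150:470,::-1],None,fx=2.4,fy=2.4))
E
```

```text
clock: 14.67
ee_pos: [0.5653, -0.0167, 0.0493]
tool_rot: [3.141, 0.002, -0.023]
contact_force: [-8.1, 0.5, 5.0]
grip_width: 0.0
clock: 14.92
ee_pos: [0.5656, -0.0167, 0.0491]
tool_rot: [3.141, 0.006, -0.023]
contact_force: [-16.9, 0.8, 12.6]
grip_width: -0.0002
(array([-24.1, -54. ,  49.1]), array([179.95,   0.34,  -1.34]), array([-16.9,   0.8,  12.6]))
```

View pics/w11.png

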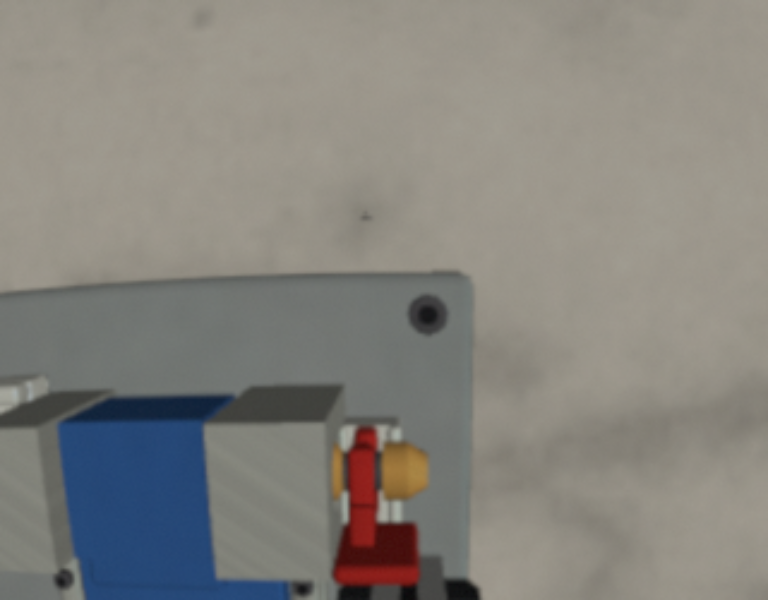

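```bash
python3 -m jog '[-8,0,0,0,0,0,1,-20,0,0,0,0,0,1,-30,0,-10,0,0,0,1,-45,0,-50,0,0,0,1,-60,-30,-80,0,0,0,1,-60,-30,-90,0,0,0,1,-60,-30,-90,0,0,0,1,-60,-30,-90,0,0,0,1]'; python3 - <<'E'
from w import *
print(where())
im=get_image("wrist");np.savez("pics/w12.npz",**im);cv2.imwrite("pics/w12.png",cv2.resize(im["pixels"][0:250,150:470,::-1],None,fx=2.4,fy=2.4))
im=get_image("scene");cv2.imwrite("pics/s12.png",cv2.resize(im["pixels"][160:280,220:380,::-1],None,fx=4,fy=4))
E
```

```text
clock: 15.63
ee_pos: [0.51, 0.0146, 0.1403]
tool_rot: [3.141, -0.003, -0.023]
contact_force: [-0.3, -0.6, 0.2]
grip_width: -0.0002
(array([-80.4, -24.1, 140.3]), array([179.96,  -0.2 ,  -1.32]), array([-0.3, -0.6,  0.2]))
```

View pics/w12.png

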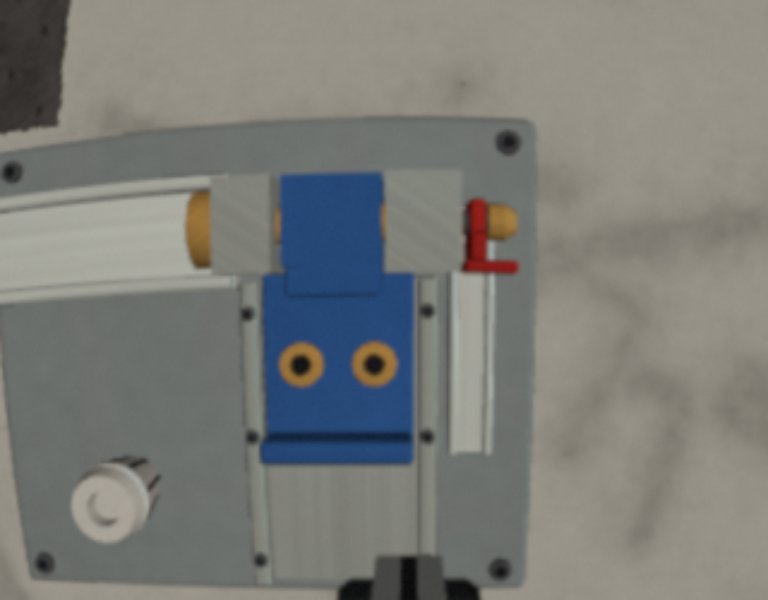

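View pics/s12.png

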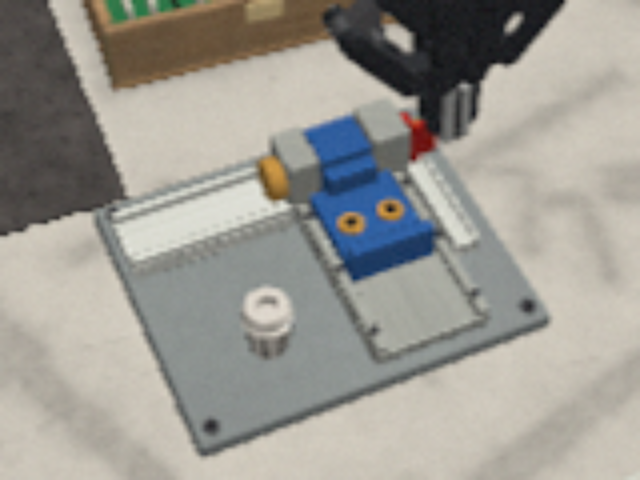

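```bash
python3 - <<'E'
from h import *
im=dict(np.load("pics/w12.npz"))
th=np.radians(-1.43);t=np.array([.591,.0367]);Rm=np.array([[np.cos(th),-np.sin(th)],[np.sin(th),np.cos(th)]])
px=lambda p:(np.atleast_2d(np.float64(p))+.5)/2.4-.5+[150,0]
j=lambda p,z:((onz(im,px(p),z,True)[:,:2]-t)@Rm*1000).round(1)
print("pad back",j([[468,272],[517,272]],.057),"ear front",j([[385,273],[460,273]],.054))
print("lip front top",j([[263,463],[412,463]],.044),"knuckle front",j([[282,173],[382,173]],.052))
print("head at z48",j([[187,228],[213,228]],.048), "ear y", j([[213,178]],.054))
E
```

```text
pad back [[-15.  -40.5]
 [-14.7 -54.7]] ear front [[-15.4 -16.5]
 [-15.3 -38.4]]
lip front top [[-75.4  23.5]
 [-75.3 -24.5]] knuckle front [[ 15.3  14. ]
 [ 14.5 -15.6]]
head at z48 [[ 0.3 44.6]
 [-0.2 36.2]] ear y [[14.6 34.5]]
```

```bash
python3 -c "
from rig import *
print(sign_off(), get_state()['clock'])"
```

```text
the job is handed in; nothing more can be done
the job is handed in; nothing more can be done
```

The hinge is assembled and handed in, in the order asked, about 16 s into the 48 s allowed. I pushed each part with the closed fingers.

| Part | Pressed home at | Last camera check (jig frame) | Expected |
|---|---|---|---|
| Blue leaf | 14 N | lip front x -75.4 mm | -77 mm |
| Brass pin | 12 N | outer head face y 44.6 mm | 45 mm |
| Red clip | 17 N | pad back x -15 mm | -17 mm with the mouth on the bore axis, -15 mm at the end stop |

- **Leaf:** its plate is in line with the front faces of the ears. The 1.6 mm difference at the lip fits the camera accuracy of about 2 mm and where I picked the lip edge.
- **Pin:** its head is against the ear. Before I pushed the clip, its groove showed just outside the far ear.
- **Clip:** it reads at or near its end stop, and it stayed there after I backed the tool away. I saw no clear force jump as it snapped, so I judge it home from its position and the hard stop.
- **Bystanders:** the collet looked unmoved in the last pictures. I did not re-measure the coupling or the ring; the tool went nowhere near them.
- **Robot:** it was touching nothing when I handed in. The highest force I read was about 21 N, well under the limits.

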